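# Screw the spout elbow into the clamped coupling of the paper sprayer

## Robot

A 6-joint arm with a two-finger parallel gripper is mounted at the origin on the work surface. World frame = base frame: x ahead of the robot, y to its left, z up, the work surface at z = 0. Lengths are in mm, angles in rad, forces in N, time in s.
With the tool pointing down it reaches from about 350 to 775 mm from the base axis. Payload 7.3 kg.
Tool frame: the origin (TCP) lies midway between the tips of the shut fingers; the grasp point (between the pads) lies 19 mm behind it; x points along the fingers, y is the direction in which the jaws open and shut, and the axes are right-handed (so a half turn about x gives the same grasp; the last joint's range is limited). The gripper opens to 92 mm and grips with 3 to 60 N. Pads are 19 mm wide; open, the fingers measure 130 mm over their backs; the gripper's body (75 mm by 190 mm) begins 47 mm behind the grasp point.
Start: joints at [-1.342, 0.342, 1.524, -0, 1.275, -0.146], TCP at [192.219, -488.566, 226.741] pointing down, gripper open.
Joint ranges: [-2.53, 2.53], [-0.77, 2.02], [0.04, 2.7], [-1, 4.14], [0.28, 2.66], [-3.11, 3.11]. Speed limits (rad/s): [2.57, 2.57, 3.14, 3.14, 3.14, 3.14].

## Interface

Orientations are given as [roll, pitch, yaw] about the fixed x, y, z axes, in that order (R = Rz(yaw) Ry(pitch) Rx(roll)).
In Python, from plant import get_obs, capture, close_job gives the robot as it stands. The module is installed in compiled form; this text tells all that it offers.
- The arm moves only by the tool send_rows, never from a script. Its argument "moves" is a list of rows, each a list of 4 numbers: the shift along the tool's x, y, z in mm, then the turn about the tool's x in degrees. In form: [[tx, ty, tz, yaw], ...]. A call has 1 to 8 rows; each row shifts and turns the commanded pose from where the row before left it, along the tool's axes as they then stand; what a row does not reach is not made up. A row lasts 1/8 s, in which the tool goes at most 62.5 mm and 10.7 degrees, less where a joint would pass 70% of its speed; a pose out of reach is approached as far as the arm can. A call with a gripper value outside its range is refused whole. "hand" is the opening, from 0 (shut) to 1 (fully open), set as the call begins (left out, the last holds). The fingers move at their own pace and stop on an object; the grip force is fixed at half the most. Time passes only in rows, so rows that do not move let the fingers close. It gives the time, the measured TCP pose, the force and the opening at its end, in the units of the state.
- get_obs(): the state, without advancing time (a new reading comes with each control period).
- capture(name): name is "scene" or "side" or "wrist"; returns a dict with "image" (400x640x3 uint8, red, green, blue), "K" (3x3 intrinsics, pixels), "position" and "attitude" of the camera in the world; the wrist camera has in their place "mount" (4x4, takes a point from camera to tool coordinates, whose origin is the TCP and whose axes are the tool frame's). Camera axes: x right, y down, z forward; pixel columns grow to the right and rows downward; lengths in mm; the calibration is good to about 2 mm. A picture is of the moment at which its call begins: read the wrist's pose just before it. There is no depth.
- close_job(): hands the job in, once; it reports no verdict.
The state is a dict: "time": time; "joint_positions": joint angles; "dq": joint speeds; "tau": joint torques, N m; "tool_pos": TCP position; "tcp_rot": TCP orientation; "contact_force": force on the tool from outside, world axes, zero at the start; "moment": the same for the moment, N m; "grip_width": finger opening in mm.
Only numpy, scipy, OpenCV 4.12 (cv2) and the standard library are available. Lean on these libraries where they do the work, as an engineer would, in place of code of your own. Each camera call takes 0.05 s, during which the arm holds its last target. There are 200 camera calls.

## Task

Take the brass elbow out of the wooden rack, feel its lugs into the thread starts of the white coupling held in the vise, and screw it in clockwise (seen from above) until the rubber ring resists; then stop with the spout pointing along the red pointer, not past it, and let go. Work gently, without ramming or over-tightening the fitting, and leave everything else as it is.

Things in the scene. Friction and masses are not known exactly. Their poses are not given: they have to be found in the camera images.
- elbow_grip (a point): Loose brass hose elbow, 0.2 kg, upright in one hole of the wooden rack. Point: centre of its grip block, on the screw axis; z up, x along the horizontal spout. Block 30 mm along x, 26 mm along y (grip across y), 46 mm high, centred here. Under it a round collar 48 mm across, 5 mm thick; the collar's flat underside is 28 mm below this point. Lift it 26 mm or more to clear the rack.
- barrel_end (a point): Centre of the end of the elbow's round barrel, which goes into the coupling: on the screw axis, 24 mm below the collar's underside, 52 mm below the grip point. Barrel 24 mm in diameter, 24 mm long, end chamfered.
- lugs (a point): Point on the screw axis, 14 mm below the elbow collar's underside, at the height of the barrel's two steel lugs: round, 5 mm thick, sticking out along the elbow's +x and -x (in line with the spout) to 18 mm from the axis.
- spout_tip (a point): End of the elbow's copper barbed spout, 60 mm from the screw axis along the elbow's x, 28 mm above the collar's underside. The spout is 15 to 17 mm thick.
- mouth (a point): Centre of the top of the female coupling's relaxed black rubber ring, on its vertical bore axis, 90 mm above the table; z up, x along the red pointer. White body 57 mm across, its rim 5 mm below this point, fixed in a green vise: jaws to 59 mm above the table at its +y and -y sides, screw to -y.
- ledge (a point): Point on the bore axis 5 mm below the mouth: height of the tops of two inward ledges of the brass thread insert (bore 26 mm). The two opposite openings between them, 7 mm wide at the bore, are the thread starts: the lugs enter within about 4 degrees of their middle. Lugs resting on the ledges hold the collar's underside 11.5 mm above the mouth; over the openings it can go down onto the rubber ring.
- start_nominal (a point): Point 60 mm from the bore axis, 78 degrees counter-clockwise (seen from above) of the red pointer, at the mouth's height: the spout points here when the lugs are over the middle of the thread starts. But the insert may be turned up to 24 degrees either way; this is not measured and must be felt for. The opposite opening leads to the wrong direction.
- mark (a point): Point above the red pointer, 60 mm from the bore axis, at the mouth's height: the spout must end over it. Turned clockwise, the elbow runs free to about 30 degrees past the middle of the thread start; then the ledges' helical undersides draw it down 3.3 mm per rad onto the rubber ring with rising torque (0.05 to 0.25 N m at the pointer). It stays where it is left.
- seal (a joint): How far the rubber ring is pressed down, in m: 0 relaxed, at most 0.006; it pushes back with 3 N per mm. With the elbow properly screwed in and the spout at the red pointer it is pressed 1.2 to 4.2 mm.
- rack_top (a point): Centre of the top of the fixed wooden rack, 85 mm (x) by 190 mm (y), 40 mm high. Its two holes, 40 mm wide, lie 55 mm from here along +y and -y; the collars of elbow and plug rest on this top. Which is in which hole varies.
- plug_mid (a point): Loose blanking plug (leave it): grey collar 48 mm across, round blue top 26 mm across, in the other hole of the rack; point on its axis 12 mm above the rack's top. Its top is 24 mm above the rack's.
- dish: Bystander: white ceramic dish, 90 mm across, 45 mm high; origin under its centre.
- jar: Bystander: pigment jar, 56 mm across, 75 mm high; origin under its centre.
- baren: Bystander: round rubbing pad, 124 mm across, 14 mm high; origin under its centre.
- brush: Bystander: brush lying on the table.
- wrench: Bystander: wrench 180 mm long lying on the table.
Things that resemble listed ones, but are neither listed nor needed, are in the scene too. Of the things like the part that bears elbow_grip, leave any that is blue; of the rest the smaller one is meant.

How it is judged:
By the outcome, as a careful person would: the job done as asked, in the order asked, and still so for the second after the job is handed in, with the robot touching nothing.
It also fails if it takes over 58 s, if anything falls off the work surface, if the arm or the gripper's body presses on something with over 40 N, if the wrist force passes 120 N, or if a joint passes its speed limit or range.

## Working session

There is one attempt and no reset: what is moved stays moved. The work goes in short steps, Python scripts to look and compute and a tool call to move; the robot and the scene stay as the last step left them, time stands still between calls to the robot, and variables do not carry over. Pictures are saved under pics/ and viewed, about 8 in all and at most 12, crops included, and the job is handed in when it is done.

Besides the shell and the picture viewer there is one more tool, called after "Request:" as a command line: name --pt "numbers of a row" for each row, then --argument value for the rest. send_rows: Moves the arm, as the interface text tells. Its arguments: {"type":"object","properties":{"moves":{"type":"array","items":{"type":"array","items":{"type":"number"}}},"hand":{"type":"number"}},"required":["moves"]}

```bash
mkdir -p pics; cat > h.py <<'E'
import numpy as np, cv2
from plant import get_obs, capture
from scipy.spatial.transform import Rotation as R
def cam(n):
    o=get_obs(); c=capture(n)
    if n=='wrist':
        T=np.eye(4); T[:3,:3]=R.from_euler('xyz',o['tcp_rot']).as_matrix(); T[:3,3]=o['tool_pos']
        M=T@np.array(c['mount']); c['Rm']=M[:3,:3]; c['p']=M[:3,3]
    else:
        c['p']=np.array(c['position']); a=np.array(c['attitude'])
        c['Rm']=R.from_euler('xyz',a).as_matrix() if a.size==3 else (a if a.shape==(3,3) else R.from_quat(a).as_matrix())
    return c
def onz(c,u,v,z):
    d=c['Rm']@np.linalg.inv(c['K'])@np.array([u,v,1.]); return c['p']+d*(z-c['p'][2])/d[2]
def proj(c,P):
    q=np.array(c['K'])@(c['Rm'].T@(np.array(P)-c['p'])); return q[:2]/q[2]
def save(c,f,crop=None,s=1):
    im=cv2.cvtColor(c['image'],cv2.COLOR_RGB2BGR)
    if crop: im=im[crop[1]:crop[3],crop[0]:crop[2]]
    cv2.imwrite('pics/'+f,cv2.resize(im,None,fx=s,fy=s,interpolation=cv2.INTER_CUBIC))
E
python3 - <<'E'
from h import *
import pickle
o=get_obs();print(o)
for n in('scene','side'):
    c=cam(n);save(c,n+'.png');print(n,c['position'],c['attitude'],c['K']);pickle.dump(c,open(n+'.pkl','wb'))
    print(proj(c,[400,0,0]),proj(c,[500,0,0]),proj(c,[400,100,0]))
E
```

```text
{'time': 0.0, 'joint_positions': array([-1.34198778e+00,  3.42742825e-01,  1.52499801e+00, -3.40082093e-05,
        1.27538489e+00, -1.46014145e-01]), 'dq': array([-0.00153552, -0.00016967,  0.00128282, -0.00090221, -0.00120133,
        0.00031179]), 'tau': array([ 7.40061532e-04, -4.31245816e+01, -2.44218886e+01,  7.17497477e-02,
        5.57788624e-02, -1.62716506e-04]), 'tool_pos': array([ 192.11979349, -488.15938249,  226.04115724]), 'tcp_rot': array([-1.6956015 ,  1.56926291,  1.82082377]), 'contact_force': array([ 0.4266391 , -0.01054191, -0.59745805]), 'moment': array([ 0.01080693, -0.00534428,  0.01712834]), 'grip_width': 91.69734791078434}
scene [1087.76749304  426.13361309  653.02664647] [-2.25182688  0.00464428  2.28708427] [[364.02702027   0.         320.46910234]
 [  0.         364.02702027 201.0489947 ]
 [  0.           0.           1.        ]]
[367.49271697 202.50335757] [345.74539109 220.45004114] [397.96988368 217.83480837]
side [305.37453854 680.72613315 672.23498536] [-2.21696955  0.01403391 -2.82053629] [[401.57368574   0.         323.31162724]
 [  0.         401.57368574 197.09382812]
 [  0.           0.           1.        ]]
[380.55115737 251.72866283] [339.70477918 242.8310217 ] [370.92852701 283.08716886]
```

View pics/scene.png

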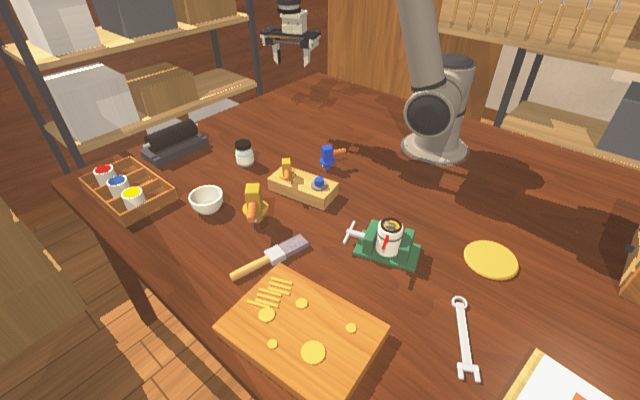

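View pics/side.png

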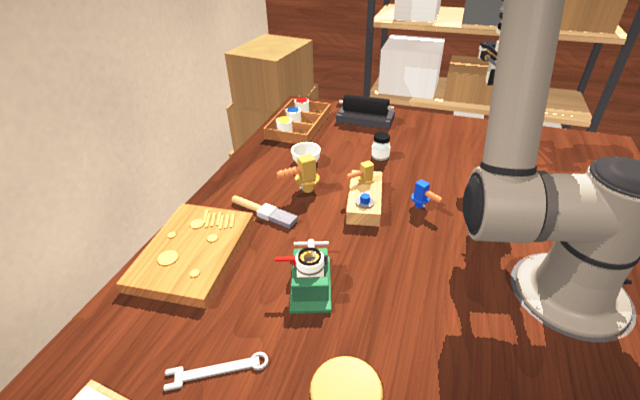

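The scene view shows the rack (303,187) with the brass elbow at (286,168) and the plug at (319,184). The larger brass decoy is at (255,203), the blue one at (327,156) and the coupling at (390,228). In the side view the elbow is at (367,172), spout to the left, and the coupling mouth is at (310,257) with the red pointer at (285,260).

```bash
python3 - <<'E'
from h import *
import pickle
S=pickle.load(open('scene.pkl','rb'));D=pickle.load(open('side.pkl','rb'))
def tri(a,b):
    A=np.zeros((3,3));B=np.zeros(3)
    for c,(u,v) in((S,a),(D,b)):
        d=c['Rm']@np.linalg.inv(c['K'])@np.array([u,v,1.]);d/=np.linalg.norm(d);P=np.eye(3)-np.outer(d,d);A+=P;B+=P@c['p']
    return np.linalg.solve(A,B)
print('elbow top',onz(S,286,161,91),onz(D,367,164,91),tri((286,161),(367,164)))
print('plug',onz(S,319,181,64),onz(D,365,197,64))
print('mouth',onz(S,391,224,90),onz(D,310,256,90))
print('ptr tip side',onz(D,277,260,85),onz(S,386,245,85))
print('bigelbow',onz(D,306,159,100)); print('spout side',onz(D,350,174,68),onz(S,285,178,68))
o=get_obs();Rt=R.from_euler('xyz',o['tcp_rot']).as_matrix();print('Rt',Rt.round(3))
w=cam('wrist');print(w['mount'],w['K'])
E
```

```text
elbow top [ 493.96978873 -224.02006358   91.        ] [ 490.74911412 -223.45923454   91.        ] [ 491.46343216 -226.80376721   88.72824152]
plug [ 477.73173413 -113.91383551   64.        ] [ 468.19349923 -113.47951266   64.        ]
mouth [523.30776777 144.15283426  90.        ] [520.13766754 145.94266739  90.        ]
ptr tip side [581.61534026 172.02742683  85.        ] [582.15326081 169.68458557  85.        ]
bigelbow [ 651.37213409 -185.51957812  100.        ]
spout side [ 530.13319538 -196.68352334   68.        ] [ 532.62670123 -191.04665885   68.        ]
Rt [[-0.     0.366 -0.931]
 [ 0.001 -0.931 -0.366]
 [-1.    -0.001 -0.   ]]
[[ 4.54537616e-04 -2.91545669e-01  9.56556802e-01 -1.57667445e+02]
 [ 9.99999661e-01 -5.23849394e-04 -6.34843098e-04  9.99788423e-01]
 [ 6.86177458e-04  9.56556767e-01  2.91545333e-01 -7.82374778e+01]
 [ 0.00000000e+00  0.00000000e+00  0.00000000e+00  1.00000000e+00]] [[316.27933001   0.         310.93927142]
 [  0.         316.27933001 200.36184362]
 [  0.           0.           1.        ]]
```

Request:
send_rows --pt "-4 -17 -47 0" --pt "-4 -17 -47 0" --pt "-4 -17 -47 0" --pt "-4 -17 -47 0" --pt "-4 -17 -47 0" --pt "-4 -17 -47 0" --pt "-4 -17 -47 0" --pt "-4 -17 -47 0"

```text
time: 1.15
tool_pos: [493.3, -223.1, 258.7]
tcp_rot: [-0.489, 1.57, 3.028]
contact_force: [0.6, 0.1, -0.2]
grip_width: 92.1
```

Request:
send_rows --pt "0 0 0 -7" --pt "0 0 0 -7" --pt "0 0 0 0" --pt "0 0 0 0"

```text
time: 1.65
tool_pos: [492.2, -224.4, 258.6]
tcp_rot: [-0.984, 1.571, 2.774]
contact_force: [0.4, 0.1, 0.3]
grip_width: 92.1
```

```bash
python3 - <<'E'
from h import *
import pickle
o=get_obs();print(o['tool_pos'],o['tcp_rot'],o['joint_positions'],o['time'])
w=cam('wrist');save(w,'w1.png');pickle.dump(w,open('w1.pkl','wb'));print(w['p'],R.from_euler('xyz',o['tcp_rot']).as_matrix().round(3))
E
```

```text
[ 492.20757835 -224.42846018  258.60019675] [-0.98380955  1.57058952  2.7743251 ] [-5.69481520e-01  3.49027777e-01  1.42427744e+00 -4.23992307e-05
  1.36849003e+00  3.84781337e-01] 1.65
[ 556.33928152 -179.95190236  416.25706681] [[-0.     0.578 -0.816]
 [ 0.    -0.816 -0.578]
 [-1.    -0.     0.   ]]
```

View pics/w1.png

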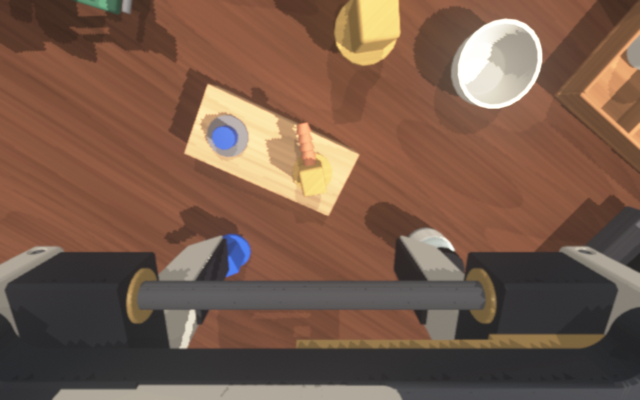

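Wrist view: elbow block top at (313,182), spout tip at (304,127), plug at (226,137), and rack corners at (209,85), (358,155), (328,215) and (186,155). I'll enlarge it.

```bash
python3 - <<'E'
from h import *
import pickle
w=pickle.load(open('w1.pkl','rb'));save(w,'w1c.png',(270,110,370,220),5.5)
for p in((209,85),(358,155),(328,215),(186,155)): print(onz(w,*p,40).round(1))
E
```

```text
[506.9 -74.9  40. ]
[ 541.1 -259.2   40. ]
[ 459.3 -274.8   40. ]
[422.7 -91.9  40. ]
```

View pics/w1c.png

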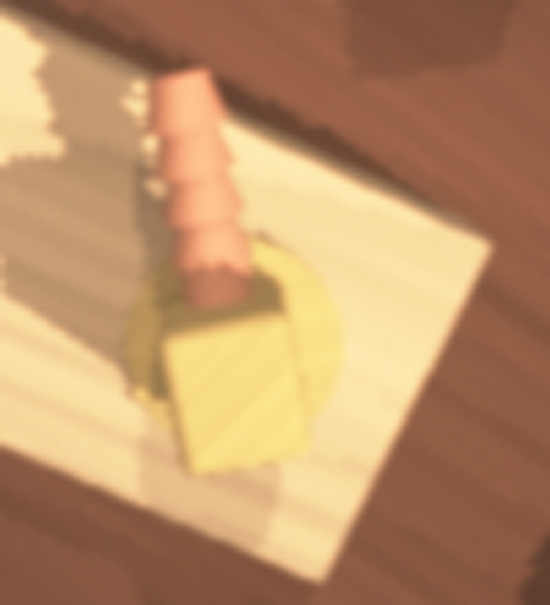

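Crop: the block-top corners are at (300,172), (321,167), (327,192) and (305,196) in full-image pixels. The spout runs up to (304,125).

```bash
python3 - <<'E'
from h import *
import pickle
w=pickle.load(open('w1.pkl','rb'))
f=lambda x,y,z:onz(w,270+x/5.5,110+y/5.5,z)
c=np.array([f(*p,91) for p in((165,340),(283,312),(312,450),(192,475))]);print(c.round(1),c.mean(0))
a=lambda d:np.degrees(np.arctan2(d[1],d[0]))
print(a(c[0]-c[3]),a(c[1]-c[2]),a(c[0]-c[1])-90,a(c[3]-c[2])-90)
# spout edges top-silhouette midline, z 68
t=f(183,85,70);b=f(215,235,70);print('spout',t,a(t-b),a(t-c.mean(0)))
E
```

```text
[[ 494.2 -209.7   91. ]
 [ 511.5 -224.9   91. ]
 [ 492.8 -245.3   91. ]
 [ 475.2 -229.2   91. ]] [ 493.44061721 -227.27543778   91.        ]
45.85000692818436 47.541587621540735 48.83290211142142 47.521226219387074
spout [ 533.58785758 -185.79899281   70.        ] 47.2407517153196 45.93295325332996
```

```bash
python3 - <<'E'
from h import *
import pickle
w=pickle.load(open('w1.pkl','rb'));S=pickle.load(open('scene.pkl','rb'));D=pickle.load(open('side.pkl','rb'))
print('blue',onz(S,327,148,90),onz(D,422,183,90),onz(S,327,165,0),onz(D,421,207,0),onz(w,237,270,5))
E
```

```text
blue [ 362.35972029 -182.88484414   90.        ] [ 338.73417392 -178.90781996   90.        ] [ 327.96173962 -211.21229814    0.        ] [ 331.96640849 -198.30869312    0.        ] [ 305.02357532 -225.5217602     5.        ]
```

Request:
send_rows --hand 0.6 --pt "20 0 0 -6" --pt "20 0 0 -6" --pt "0 0 0 0" --pt "0 0 0 0"

```text
time: 2.2
tool_pos: [492.6, -224.7, 219.5]
tcp_rot: [1.717, 1.57, -0.599]
contact_force: [0.3, 0.1, 0.4]
grip_width: 57.7
```

Request:
send_rows --pt "50 2.7 2 0" --pt "50 0 0 0" --pt "30 0 0 0" --pt "20 0 0 0" --pt "10 0 0 0" --pt "7.5 0 0 0" --pt "0 0 0 0" --pt "0 0 0 0"

```text
time: 3.2
tool_pos: [493.4, -228.0, 52.0]
tcp_rot: [1.702, 1.569, -0.611]
contact_force: [-0.2, -0.2, -0.8]
grip_width: 54.9
```

```bash
python3 - <<'E'
from h import *
o=get_obs();print(o['tool_pos'],o['contact_force'],R.from_euler('xyz',o['tcp_rot']).as_matrix().round(3))
w=cam('wrist');save(w,'w2.png')
E
```

```text
[ 493.42990634 -227.96074872   51.98795746] [-0.17627321 -0.19451615 -0.84790761] [[ 0.001  0.737 -0.676]
 [-0.001 -0.676 -0.737]
 [-1.     0.001 -0.   ]]
```

View pics/w2.png

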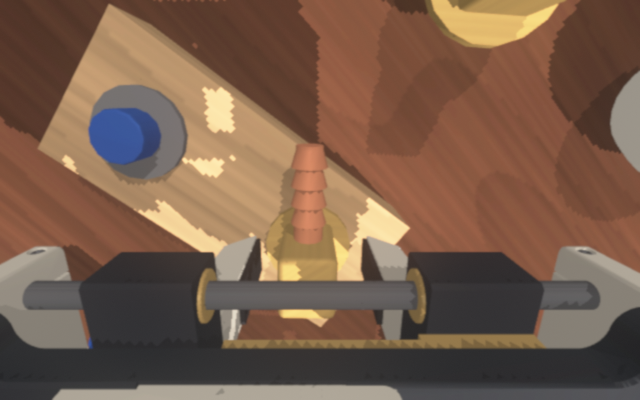

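The elbow sits centred between the pads (block at about 308, spout tip at (310,147)), so the jaws are aligned with it. Closing and lifting.

Request:
send_rows --hand 0 --pt "0 0 0 0" --pt "0 0 0 0" --pt "0 0 0 0" --pt "0 0 0 0" --pt "0 0 0 0" --pt "0 0 0 0"

```text
time: 4.0
tool_pos: [492.8, -227.6, 51.2]
tcp_rot: [-1.217, 1.57, 2.753]
contact_force: [-1.3, 0.7, 0.9]
grip_width: 25.5
```

Request:
send_rows --pt "-3 0 0 0" --pt "-6 0 0 0" --pt "-20 0 0 0" --pt "-40 0 0 0" --pt "-50 0 0 0" --pt "-30 0 0 0" --pt "0 0 0 0" --pt "0 0 0 0"

```text
time: 5.0
tool_pos: [492.3, -227.2, 198.9]
tcp_rot: [-1.355, 1.569, 2.615]
contact_force: [-0.2, 0.3, -2.4]
grip_width: 25.8
```

```bash
python3 - <<'E'
from h import *
o=get_obs();print(o)
E
```

```text
{'time': 5.0, 'joint_positions': array([-5.73745289e-01,  3.97961374e-01,  1.51907447e+00, -1.08134196e-04,
        1.22670781e+00,  1.68482512e-01]), 'dq': array([ 0.00027944,  0.01576298,  0.01245333, -0.00034195,  0.00077076,
       -0.00136113]), 'tau': array([ 2.86856509e-02, -4.81904304e+01, -2.55972004e+01,  9.30168014e-02,
       -2.80352091e-03,  1.11148129e-03]), 'tool_pos': array([ 492.27927858, -227.21554114,  198.8990677 ]), 'tcp_rot': array([-1.3550607 ,  1.56864292,  2.61513706]), 'contact_force': array([-0.23512788,  0.34309254, -2.35912043]), 'moment': array([-0.02848253, -0.04705962, -0.02944508]), 'grip_width': 25.765406725612724}
```

Request:
send_rows --pt "0 -19 -34.6 0" --pt "0 -19 -34.6 0" --pt "0 -19 -34.6 0" --pt "0 -19 -34.6 0" --pt "0 -19 -34.6 0" --pt "0 -19 -34.6 0" --pt "0 -19 -34.6 0" --pt "0 -19 -34.6 0"

```text
time: 6.0
tool_pos: [567.3, 80.3, 197.9]
tcp_rot: [-0.787, 1.567, -3.1]
contact_force: [1.8, -0.6, -2.1]
grip_width: 26.1
```

Request:
send_rows --pt "0 0 0 -10" --pt "0 0 0 -10" --pt "0 0 0 -10" --pt "0 0 0 -10" --pt "0 0 0 -10" --pt "0 0 0 -10" --pt "0 0 0 -10" --pt "0 0 0 -8"

```text
time: 7.0
tool_pos: [567.0, 79.1, 197.8]
tcp_rot: [-2.17, 1.567, -3.117]
contact_force: [-0.2, -0.6, -2.9]
grip_width: 25.7
```

Request:
send_rows --pt "0 0 0 0" --pt "0 0 0 0" --pt "0 0 0 0"

```text
time: 7.38
tool_pos: [567.9, 79.1, 199.7]
tcp_rot: [-2.079, 1.57, -3.032]
contact_force: [0.4, -0.4, -1.5]
grip_width: 25.9
```

```bash
python3 - <<'E'
from h import *
import pickle
o=get_obs();print(o['tool_pos'],o['joint_positions'],o['contact_force'],o['moment'],R.from_euler('xyz',o['tcp_rot']).as_matrix().round(4))
w=cam('wrist');save(w,'w3.png');pickle.dump(w,open('w3.pkl','wb'));print(w['p'])
E
```

```text
[567.8780524   79.08655743 199.7438631 ] [ 4.77372860e-03  4.52433383e-01  1.42911354e+00 -8.32865226e-05
  1.26079798e+00 -6.12866356e-01] [ 0.41944642 -0.42909574 -1.46199155] [ 0.00032143 -0.18898137 -0.02105041] [[-8.000e-04  8.152e-01  5.791e-01]
 [-1.000e-04  5.791e-01 -8.152e-01]
 [-1.000e+00 -7.000e-04 -4.000e-04]]
[521.77183628 142.33252613 357.43883879]
```

View pics/w3.png

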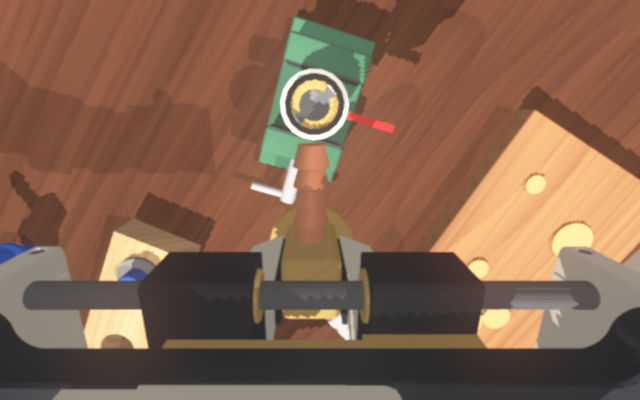

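The coupling ring is centred near (314,104) and the red pointer runs from (350,117) to (394,129). The held spout tip is at (313,147).

```bash
python3 - <<'E'
from h import *
import pickle
w=pickle.load(open('w3.pkl','rb'));im=w['image'];save(w,'w3c.png',(265,55,405,160),5.5)
hsv=cv2.cvtColor(im,cv2.COLOR_RGB2HSV)
roi=np.zeros(im.shape[:2],bool);roi[60:145,265:360]=1
m=((hsv[...,1]<45)&(hsv[...,2]>190)&roi).astype(np.uint8)
cs,_=cv2.findContours(m,cv2.RETR_EXTERNAL,cv2.CHAIN_APPROX_NONE);k=max(cs,key=cv2.contourArea)
e=cv2.fitEllipse(cv2.convexHull(k));print(e)
p=cv2.convexHull(k)[:,0,:].astype(float);P=np.array([onz(w,u,v,85) for u,v in p])
(cx,cy),r=cv2.minEnclosingCircle(P[:,:2].astype(np.float32));print('minenc',cx,cy,r,'ell',onz(w,*e[0],85))
A=np.c_[P[:,:2],np.ones(len(P))];s=np.linalg.lstsq(A,(P[:,:2]**2).sum(1),rcond=None)[0];print('circ',s[:2]/2,np.sqrt(s[2]+(s[:2]**2).sum()/4))
r=((hsv[...,0]<6)|(hsv[...,0]>174))&(hsv[...,1]>170)&(hsv[...,2]>130);r[:,:340]=0;r[:90]=0;r[150:]=0;r[:,420:]=0
v,u=np.nonzero(r);print(len(u),u.min(),u.max(),v.min(),v.max())
for z in(70,80,85): 
    Q=np.array([onz(w,a,b,z)[:2] for a,b in zip(u,v)]).astype(np.float32);l=cv2.fitLine(Q,cv2.DIST_L2,0,.01,.01).ravel();d=l[:2]*np.sign(l[0]);print(z,np.degrees(np.arctan2(d[1],d[0])),Q.mean(0),Q[:,0].max(),(Q.mean(0)))
E
```

```text
((313.7747802734375, 104.00938415527344), (68.93292236328125, 71.91690826416016), 176.40000915527344)
minenc 524.0296020507812 143.12750244140625 28.671123504638672 ell [523.58003352 143.7085758   85.        ]
circ [524.08731049 142.97731647] 28.395750545413193
92 350 379 114 125
70 19.572392 [568.219   158.67656] 579.49927 [568.219   158.67656]
80 19.572239 [566.6032  158.10797] 577.4909 [566.6032  158.10797]
85 19.572752 [565.7953  157.82367] 576.48676 [565.7953  157.82367]
```

View pics/w3c.png

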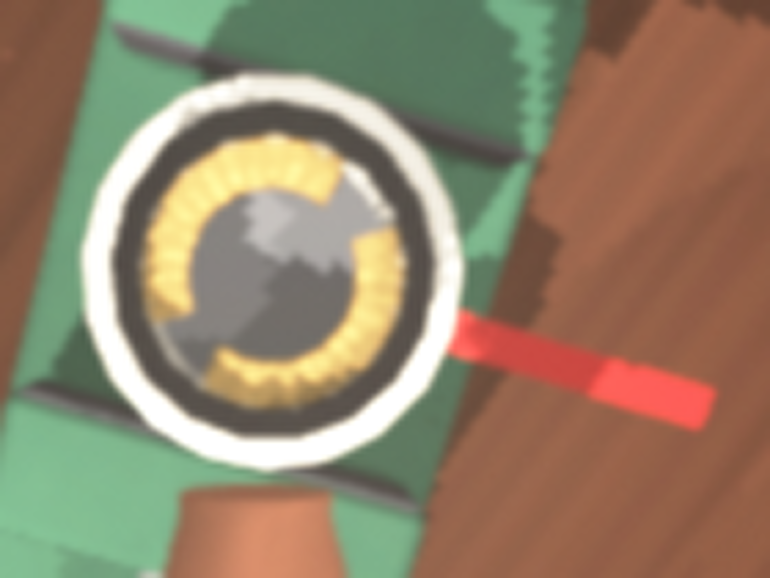

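The openings show at upper right (365,200) and lower left (185,345) of the crop, with the pointer to the right. I'll compute their angles and the apparent spout position.

```bash
python3 - <<'E'
from h import *
import pickle
w=pickle.load(open('w3.pkl','rb'))
f=lambda x,y,z:onz(w,265+x/5.5-.5+.5/5.5,55+y/5.5-.5+.5/5.5,z)[:2]
C=np.array([523.9,143.3]);a=lambda d:np.degrees(np.arctan2(d[1],d[0]))
U=f(333,203,85),f(343,165,85),f(354,240,85),f(395,225,85);L=f(190,316,84),f(152,316,84),f(222,352,84),f(207,385,84)
for p in U+L:print(p.round(1),a(p-C).round(1),np.linalg.norm(p-C).round(1))
m=(sum(U)-sum(L));print('opening dir',a(m), 'mid',(sum(U)+sum(L))/8)
print('bore centre by inner ring ellipse', [f(x,y,85) for x,y in((190,265),(357,270))])
t=f(258,492,215.7);print('spout tip app',t); b=f((160+350)/2,565,215.7);print(b,a(t-b))
T=np.array([567.88,79.09]);u=np.array([-.579,.815]);n=np.array([-.815,-.579])
print('tip-T along',(t-T)@u,'lat',(t-T)@n)
for z in(75,80):print('ptr tip',a(f(708,405,z)-C),a(f(590,380,z)-C))
E
```

```text
[525.5 157. ] 83.5 13.8
[523.5 162.1] 91.1 18.8
[531.1 154.6] 57.5 13.4
[534.8 159.8] 56.6 19.8
[517.4 131.4] -118.9 13.5
[512.7 128.1] -126.5 18.9
[524.3 129.9] -88.1 13.4
[525.3 124.6] -85.8 18.8
opening dir 73.55608740385601 mid [524.32305122 143.45702678]
bore centre by inner ring ellipse [array([513.18707378, 137.53007087]), array([533.99550147, 151.41334207])]
spout tip app [531.77062981 128.60875074]
[534.99802787 123.64022989] 123.00651181313857
tip-T along 61.26510718927809 lat 0.7577800246101176
ptr tip 19.533682261758166 17.969561504195173
ptr tip 19.530820082580544 17.964421119807085
```

Request:
send_rows --pt "0 0 0 9" --pt "0 0 0 9" --pt "0 0 0 9" --pt "0 0 0 8" --pt "0 0 0 8" --pt "0 -26 -28 0" --pt "0 -26 -28 0" --pt "0 0 0 0"

```text
time: 8.43
tool_pos: [522.5, 143.2, 200.4]
tcp_rot: [-2.195, 1.57, 2.388]
contact_force: [0.0, 0.2, -2.8]
grip_width: 25.7
```

Request:
send_rows --pt "30 0 0 0" --pt "25 0 0 0" --pt "12 0 0 0" --pt "0 0 0 0" --pt "0 0 0 0"

```text
time: 9.05
tool_pos: [524.7, 141.3, 134.2]
tcp_rot: [1.741, 1.569, 0.038]
contact_force: [-0.6, 0.2, -1.7]
grip_width: 25.7
```

```bash
python3 - <<'E'
from h import *
o=get_obs();print(o['tool_pos'],o['joint_positions'],o['contact_force'],o['moment'],R.from_euler('xyz',o['tcp_rot']).as_matrix().round(4))
for n,b in(('scene',(330,180,450,280)),('side',(250,200,370,300))):
    c=cam(n);save(c,n+'2.png',b,5)
a=cv2.imread('pics/scene2.png');b=cv2.imread('pics/side2.png');cv2.imwrite('pics/both.png',cv2.resize(np.hstack([a,b]),(800,333)))
E
```

```text
[524.68573014 141.26601451 134.15152177] [ 1.22025729e-01  4.64640977e-01  1.60745720e+00 -1.82344843e-04
  1.06759670e+00  2.53822020e-01] [-0.58185859  0.19326529 -1.6791653 ] [-0.00338877 -0.07720752 -0.00383358] [[ 1.900e-03  9.913e-01 -1.313e-01]
 [ 1.000e-04 -1.313e-01 -9.913e-01]
 [-1.000e+00  1.900e-03 -3.000e-04]]
```

View pics/both.png

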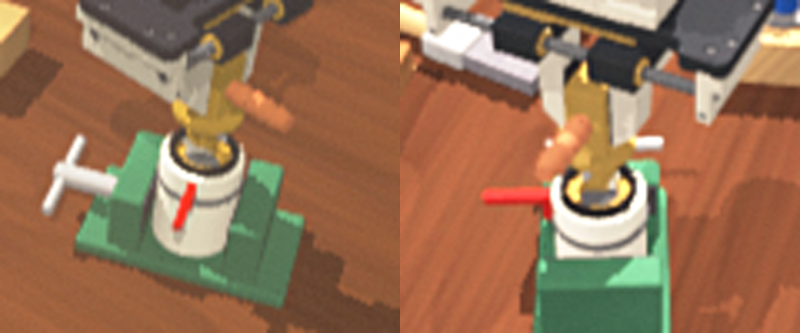

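The barrel hangs centred over the ring in both views (scene crop (200,148) over (203,157), side crop (597,178) over (597,187)). I'm descending gently.

Request:
send_rows --pt "3 0 -0.7 0" --pt "4 0 0 0" --pt "3 0 0 0" --pt "2 0 0 0" --pt "2 0 0 0" --pt "2 0 0 0" --pt "0 0 0 0"

```text
time: 10.02
tool_pos: [523.9, 142.1, 117.0]
tcp_rot: [-0.895, 1.571, -2.597]
contact_force: [-0.3, -0.5, -2.0]
grip_width: 25.7
```

Request:
send_rows --pt "1 0 0 0" --pt "1 0 0 0" --pt "1 0 0 0" --pt "1 0 0 0" --pt "0 0 0 0"

```text
time: 10.65
tool_pos: [523.9, 142.1, 113.1]
tcp_rot: [-0.764, 1.571, -2.466]
contact_force: [-0.2, 0.3, -2.8]
grip_width: 25.8
```

Request:
send_rows --pt "0.7 0 0 0" --pt "0.7 0 0 0" --pt "0 0 0 0" --pt "0 0 0 0"

```text
time: 11.15
tool_pos: [523.9, 142.1, 111.8]
tcp_rot: [0.782, 1.571, -0.92]
contact_force: [-0.3, 0.1, -3.0]
grip_width: 25.7
```

Request:
send_rows --pt "0.7 0 0 0" --pt "0.7 0 0 0" --pt "0 0 0 0" --pt "0 0 0 0"

```text
time: 11.65
tool_pos: [524.1, 142.1, 110.5]
tcp_rot: [1.584, 1.57, -0.119]
contact_force: [1.1, 0.1, -0.8]
grip_width: 26.0
```

Request:
send_rows --pt "0.5 0 0 0" --pt "0.5 0 0 0" --pt "0 0 0 0" --pt "0 0 0 0"

```text
time: 12.15
tool_pos: [524.1, 142.1, 109.5]
tcp_rot: [1.693, 1.57, -0.009]
contact_force: [1.7, -0.1, -0.1]
grip_width: 25.9
```

Request:
send_rows --pt "0.5 0 0 0" --pt "0.5 0 0 0" --pt "0 0 0 0" --pt "0 0 0 0"

```text
time: 12.65
tool_pos: [524.1, 142.1, 108.4]
tcp_rot: [1.515, 1.57, -0.187]
contact_force: [1.0, -0.0, 1.1]
grip_width: 25.7
```

```bash
python3 - <<'E'
from h import *
o=get_obs();print(o['tool_pos'],o['contact_force'],o['moment'],R.from_euler('xyz',o['tcp_rot']).as_matrix().round(4))
c=cam('side');save(c,'s3.png',(240,190,390,300),5.3)
E
```

```text
[524.08641587 142.06765734 108.37731873] [ 1.04843925 -0.0099757   1.08395061] [-0.01080671 -0.49027016 -0.08678691] [[ 4.000e-04  9.914e-01 -1.311e-01]
 [-1.000e-04 -1.311e-01 -9.914e-01]
 [-1.000e+00  4.000e-04  0.000e+00]]
```

View pics/s3.png

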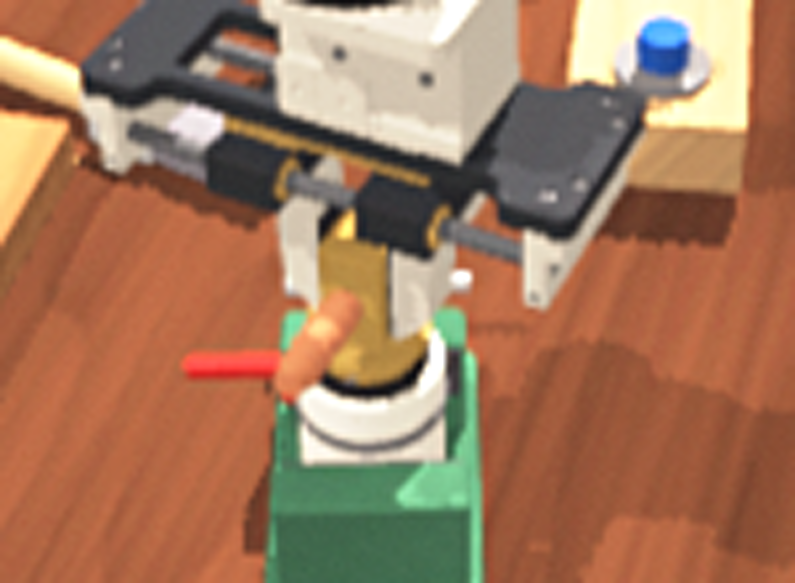

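```bash
python3 - <<'E'
from h import *
import pickle
D=pickle.load(open('side.pkl','rb'));d=np.array([305-524,681-143.]);d/=np.linalg.norm(d)
C=np.array([524,143.3])
def row(r,z): p=proj(D,[*(C+r*d),z]);return ((p-[240,190])*5.3).round(1)
for z in(90,94,96.4,99,101.5,104):print(z,'collar front',row(24,z))
print('rim outer front',row(28.5,85),'ring',row(22,90))
for s in(70,75,80,85,90):
  for z in(124,130):
    a=np.radians(s);print(s,z,'tip',((proj(D,[*(C+60*np.array([np.cos(a),np.sin(a)])),z])-[240,190])*5.3).round(1))
E
```

```text
90 collar front [366.2 388.8]
94 collar front [365.8 381.3]
96.4 collar front [365.6 376.8]
99 collar front [365.3 371.8]
101.5 collar front [365.1 367.1]
104 collar front [364.8 362.3]
rim outer front [367.1 407. ] ring [366.  384.9]
70 124 tip [251.6 370.7]
70 130 tip [250.4 358.7]
75 124 tip [262.9 376.8]
75 130 tip [261.8 364.9]
80 124 tip [275.2 382.3]
80 130 tip [274.1 370.3]
85 124 tip [288.1 386.9]
85 130 tip [287.1 374.9]
90 124 tip [301.7 390.7]
90 130 tip [300.8 378.7]
```

Request:
send_rows --pt "0.7 0 0 0" --pt "0.7 0 0 0" --pt "0.7 0 0 0" --pt "0 0 0 0"

```text
time: 13.2
tool_pos: [523.4, 142.0, 105.8]
tcp_rot: [-1.237, 1.569, -2.939]
contact_force: [1.0, -0.6, -2.5]
grip_width: 25.5
```

```bash
python3 - <<'E'
from h import *
o=get_obs();print(o['time'],o['tool_pos'],o['contact_force'],o['moment'],o['grip_width'])
E
```

```text
13.2 [523.3551335  142.03464295 105.77017318] [ 1.02389001 -0.57540673 -2.5307205 ] [-0.04786706 -0.31308377 -0.0742303 ] 25.549518862662858
```

Request:
send_rows --pt "0.7 0 0 0" --pt "0.7 0 0 0" --pt "0.7 0 0 0" --pt "0 0 0 0"

```text
time: 13.7
tool_pos: [523.8, 142.1, 104.1]
tcp_rot: [-1.149, 1.57, -2.851]
contact_force: [-0.5, -0.7, -2.1]
grip_width: 26.1
```

```bash
python3 - <<'E'
from h import *
o=get_obs();print(o['time'],o['tool_pos'],o['contact_force'],o['moment'],o['grip_width'])
E
```

```text
13.7 [523.78327678 142.10227964 104.08734794] [-0.48290505 -0.72120616 -2.05355201] [-0.00956132 -0.07793831 -0.0263642 ] 26.12913847256281
```

Request:
send_rows --pt "0.6 0 0 0" --pt "0.6 0 0 0" --pt "0.6 0 0 0" --pt "0 0 0 0"

```text
time: 14.2
tool_pos: [523.9, 142.1, 102.3]
tcp_rot: [-0.488, 1.571, -2.19]
contact_force: [-1.3, -0.4, -2.4]
grip_width: 25.9
```

```bash
python3 - <<'E'
from h import *
o=get_obs();print(o['time'],o['tool_pos'],o['contact_force'],o['moment'],o['grip_width'])
E
```

```text
14.2 [523.89236996 142.09628607 102.33087833] [-1.32637997 -0.38245933 -2.40018723] [ 0.00156862 -0.06184189  0.03917412] 25.906934766279697
```

Request:
send_rows --pt "0.5 0 0 0" --pt "0.5 0 0 0" --pt "0 0 0 0" --pt "0 0 0 0"

```text
time: 14.7
tool_pos: [523.9, 142.1, 101.4]
tcp_rot: [0.587, 1.571, -1.115]
contact_force: [0.2, 0.2, -2.1]
grip_width: 25.8
```

```bash
python3 - <<'E'
from h import *
o=get_obs();print(o['time'],o['tool_pos'],o['contact_force'],o['moment'],o['grip_width'])
E
```

```text
14.7 [523.92586407 142.10037737 101.40326778] [ 0.1928284   0.18941182 -2.06112612] [-0.03628545 -0.08985052  0.05443617] 25.833568026985603
```

Request:
send_rows --pt "0.5 0 0 0" --pt "0.5 0 0 0" --pt "0 0 0 0" --pt "0 0 0 0"

```text
time: 15.2
tool_pos: [524.0, 142.1, 100.6]
tcp_rot: [1.479, 1.57, -0.223]
contact_force: [-0.5, -0.1, 0.9]
grip_width: 25.6
```

```bash
python3 - <<'E'
from h import *
o=get_obs();print(o['time'],o['tool_pos'],o['contact_force'],o['moment'],o['grip_width'])
E
```

```text
15.2 [524.01431357 142.09846733 100.58337934] [-0.49138869 -0.05927255  0.90947672] [-0.00013731  0.06106626 -0.03975253] 25.580396504591125
```

Lugs dropped in with no ledge contact, and the collar met the ring at TCP z ≈ 101.4. Now I'll turn clockwise with only light contact.

Request:
send_rows --pt "-0.4 0 0 0" --pt "0 -0.05 0 2.5" --pt "0 -0.05 0 2.5" --pt "0 -0.05 0 2.5" --pt "0 -0.05 0 2.5" --pt "0 0 0 0"

```text
time: 15.95
tool_pos: [523.8, 142.1, 100.7]
tcp_rot: [0.843, 1.571, -1.034]
contact_force: [-0.1, -0.0, -1.7]
grip_width: 25.9
```

```bash
cat > st.py <<'E'
from h import *
o=get_obs();m=R.from_euler('xyz',o['tcp_rot']).as_matrix();print(o['time'],o['tool_pos'].round(2),o['contact_force'].round(2),o['moment'].round(3),o['grip_width'].round(2),'spout',np.degrees(np.arctan2(m[1,1],m[0,1]))+90)
E
python3 st.py
```

```text
Traceback (most recent call last):
  File "st.py", line 2, in <module>
    o=get_obs();m=R.from_euler('xyz',o['tcp_rot']).as_matrix();print(o['time'],o['tool_pos'].round(2),o['contact_force'].round(2),o['moment'].round(3),o['grip_width'].round(2),'spout',np.degrees(np.arctan2(m[1,1],m[0,1]))+90)
                                                                                                                                                       ^^^^^^^^^^^^^^^^^^^^^
AttributeError: 'float' object has no attribute 'round'
```

Request:
send_rows --pt "0 -0.06 0 3" --pt "0 -0.06 0 3" --pt "0 -0.06 0 3" --pt "0 -0.06 0 3" --pt "0 0 0 0" --pt "0 0 0 0"

```text
time: 16.7
tool_pos: [523.5, 142.2, 100.8]
tcp_rot: [1.309, 1.571, -0.776]
contact_force: [0.8, 0.1, -1.6]
grip_width: 25.8
```

```bash
sed -i "s/o\['grip_width'\].round(2)/o['grip_width']/" st.py; python3 st.py
```

```text
16.7 [523.53 142.23 100.78] [ 0.78  0.07 -1.63] [ 0.014 -0.091 -0.033] 25.78287432401504 spout 60.55458531367675
```

Request:
send_rows --pt "0 -0.06 0 3" --pt "0 -0.06 0 3" --pt "0 -0.06 0 3" --pt "0 -0.06 0 3" --pt "0 0 0 0" --pt "0 0 0 0"

```text
time: 17.45
tool_pos: [523.3, 142.3, 100.8]
tcp_rot: [0.913, 1.571, -1.381]
contact_force: [0.2, -0.1, -1.1]
grip_width: 25.9
```

```bash
python3 st.py; python3 - <<'E'
from h import *
import pickle
c=cam('scene');save(c,'a.png',(330,150,450,270),3.3);c=cam('side');save(c,'b.png',(240,190,360,310),3.3)
cv2.imwrite('pics/ab.png',np.hstack([cv2.imread('pics/a.png'),cv2.imread('pics/b.png')]))
E
```

```text
17.45 [523.32 142.34 100.78] [ 0.18 -0.05 -1.1 ] [ 0.01  -0.037  0.014] 25.93445894729898 spout 48.55517129246641
```

View pics/ab.png

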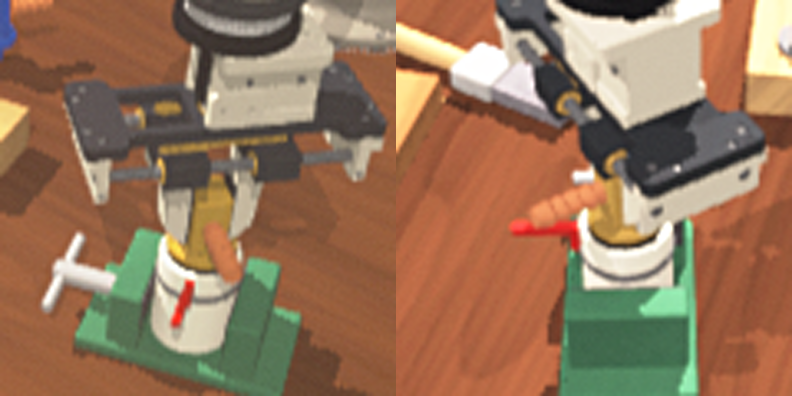

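Both views show the collar sitting on the ring, with the spout about 30° short of the pointer. I'm continuing in smaller steps and following the thread down.

Request:
send_rows --pt "0 -0.06 0 3" --pt "0.1 -0.06 0 3" --pt "0.15 -0.06 0 3" --pt "0 0 0 0" --pt "0 0 0 0"

```text
time: 18.18
tool_pos: [523.2, 142.5, 100.6]
tcp_rot: [2.034, 1.571, -0.417]
contact_force: [-0.1, -0.1, -0.9]
grip_width: 25.6
```

```bash
python3 st.py
```

```text
18.175 [523.23 142.49 100.6 ] [-0.15 -0.11 -0.89] [ 0.017 -0.053  0.062] 25.625714284916885 spout 39.546679625120056
```

Request:
send_rows --pt "0.15 -0.06 0 2.5" --pt "0.15 -0.06 0 2.5" --pt "0.15 -0.06 0 2.5" --pt "0 0 0 0" --pt "0 0 0 0"

```text
time: 18.8
tool_pos: [523.2, 142.6, 100.2]
tcp_rot: [2.443, 1.57, -0.139]
contact_force: [0.2, 0.5, -0.2]
grip_width: 25.8
```

```bash
python3 st.py
```

```text
18.8 [523.16 142.62 100.21] [ 0.2   0.48 -0.24] [0.001 0.015 0.005] 25.802916934771297 spout 32.04038672206566
```

Request:
send_rows --pt "0.15 -0.06 0 2.5" --pt "0.15 -0.06 0 2.5" --pt "0.15 -0.06 0 2" --pt "0 0 0 0" --pt "0 0 0 0"

```text
time: 19.42
tool_pos: [523.1, 142.8, 99.8]
tcp_rot: [2.681, 1.57, -0.024]
contact_force: [-0.2, 0.2, 2.1]
grip_width: 25.7
```

```bash
python3 st.py; python3 - <<'E'
from h import *
import pickle
w=cam('wrist');save(w,'w5.png',(240,60,400,250),3.1);pickle.dump(w,open('w5.pkl','wb'))
E
```

```text
19.425 [523.12 142.79  99.77] [-0.24  0.16  2.09] [-0.003  0.004 -0.057] 25.74924990030673 spout 25.00861493248027
```

View pics/w5.png

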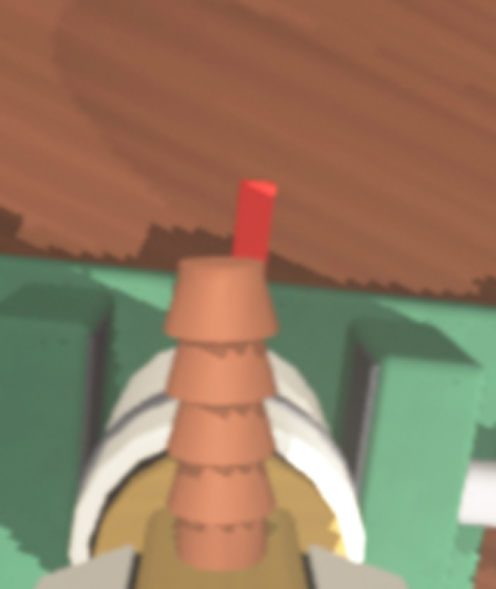

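The spout (column 221) lies left of the pointer tip (257,187), so it is still short of it. I'll measure the remaining angle.

```bash
python3 - <<'E'
from h import *
import pickle
a=lambda d:np.degrees(np.arctan2(d[1],d[0]))
w=pickle.load(open('w5.pkl','rb'));v=pickle.load(open('w3.pkl','rb'))
f=lambda x,y:(240+x/3.1-.5+.5/3.1,60+y/3.1-.5+.5/3.1)
g=lambda x,y:(265+x/5.5-.5+.5/5.5,55+y/5.5-.5+.5/5.5)
def ray(c,p):
    d=c['Rm']@np.linalg.inv(c['K'])@np.array([*p,1.]);return c['p'],d/np.linalg.norm(d)
def tri(rs):
    A=np.zeros((3,3));B=np.zeros(3)
    for p,d in rs:P=np.eye(3)-np.outer(d,d);A+=P;B+=P@p
    return np.linalg.solve(A,B)
print('ptr tip 3d',tri([ray(w,f(257,184)),ray(v,g(708,405))]))
# spout line: midpoints of left/right edges
zs=99.77+17
S=[onz(w,*f(x,y),zs)[:2] for x,y in((221,262),(220,340),(221,400),(221,520))]
print('spout dir',a(S[0]-S[3]),a(S[0]-S[2]),S[0])
T=np.array([523.12,142.79]);th=np.radians(25);u=np.array([np.cos(th),np.sin(th)]);n=np.array([-u[1],u[0]])
print('tip rel',(S[0]-T)@u,(S[0]-T)@n)
for z in(75,80,85):
    p=onz(w,*f(257,184),z)[:2];q=onz(w,*f(250,255),z)[:2]
    for C in(T+1.2*u,T+1.2*u+.5*n,np.array([524.1,143.3])):print(z,C.round(1),a(p-C).round(2),np.linalg.norm(p-C).round(1),'seg',a(p-q).round(1))
E
```

```text
ptr tip 3d [589.89905031 166.44018952  83.97846745]
spout dir 24.96992751428017 24.96992751428024 [578.95657205 167.86723889]
tip rel 61.20321915591742 -0.8698581361883806
75 [524.2 143.3] 18.91 69.3 seg 19.8
75 [524.  143.8] 18.49 69.4 seg 19.8
75 [524.1 143.3] 18.87 69.4 seg 19.8
80 [524.2 143.3] 19.07 69.5 seg 19.8
80 [524.  143.8] 18.66 69.6 seg 19.8
80 [524.1 143.3] 19.04 69.6 seg 19.8
85 [524.2 143.3] 19.23 69.7 seg 19.8
85 [524.  143.8] 18.82 69.8 seg 19.8
85 [524.1 143.3] 19.2 69.8 seg 19.8
```

Pointer is at about 19.7° and the spout at 25.0°. Final turn of 4.3° follows, with no extra push.

Request:
send_rows --pt "0 -0.04 0 1.5" --pt "0 -0.04 0 1.5" --pt "0 -0.03 0 1.3" --pt "0 0 0 0" --pt "0 0 0 0"

```text
time: 20.1
tool_pos: [523.0, 142.9, 99.6]
tcp_rot: [2.48, 1.571, -0.301]
contact_force: [0.2, 0.1, 1.2]
grip_width: 25.7
```

```bash
python3 st.py; python3 - <<'E'
from h import *
import pickle
w=cam('wrist');pickle.dump(w,open('w6.pkl','wb'))
hsv=cv2.cvtColor(w['image'],cv2.COLOR_RGB2HSV)
r=((hsv[...,0]<5)|(hsv[...,0]>174))&(hsv[...,1]>185)&(hsv[...,2]>130);r[:80]=0;r[150:]=0;r[:,:270]=0;r[:,360:]=0
n,l,s,c=cv2.connectedComponentsWithStats(r.astype(np.uint8));i=1+s[1:,4].argmax();print('ptr',s[i],c[i])
for row in range(s[i][1],s[i][1]+s[i][3],2):
    u=np.nonzero(l[row]==i)[0];print(row,u.min(),u.max(),end='; ')
print()
for row in(150,160,170,190,210): print(row,[tuple(int(q) for q in hsv[row,k]) for k in(290,295,300,311,322,327,332)])
E
```

```text
20.1 [522.97 142.88  99.65] [0.22 0.1  1.2 ] [ 0.123 -0.024 -0.077] 25.748050414634093 spout 20.67217355721438Traceback (most recent call last):
  File "<stdin>", line 6, in <module>
ValueError: attempt to get argmax of an empty sequence
```

```bash
python3 - <<'E'
from h import *
import pickle
for k in('w5','w6'):
    w=pickle.load(open(k+'.pkl','rb'));im=w['image'].astype(int)
    r=(im[...,0]>150)&(im[...,1]<110)&(im[...,2]<110)&(im[...,0]-im[...,1]>90)&(abs(im[...,1]-im[...,2])<25);r[:90]=0;r[150:]=0;r[:,:280]=0;r[:,350:]=0
    print(k,r.sum(),[(y,np.nonzero(r[y])[0].min(),np.nonzero(r[y])[0].max()) for y in range(100,150,3) if r[y].any()])
    s=(im[...,0]>150)&(im[...,0]-im[...,2]>50)&(im[...,1]>100)
    s[:,:285]=0;s[:,340:]=0
    print([(y,np.nonzero(s[y])[0].min(),np.nonzero(s[y])[0].max()) for y in range(135,235,8) if s[y].any()])
print(w['image'][120,300:330:3])
E
```

```text
w5 296 [(118, np.int64(318), np.int64(326)), (121, np.int64(317), np.int64(329)), (124, np.int64(317), np.int64(327)), (127, np.int64(316), np.int64(327)), (130, np.int64(316), np.int64(327)), (133, np.int64(316), np.int64(326)), (136, np.int64(316), np.int64(326)), (139, np.int64(315), np.int64(326)), (142, np.int64(315), np.int64(325))]
[(135, np.int64(285), np.int64(285)), (143, np.int64(304), np.int64(318)), (151, np.int64(297), np.int64(324)), (159, np.int64(295), np.int64(326)), (167, np.int64(294), np.int64(327)), (175, np.int64(296), np.int64(326)), (183, np.int64(294), np.int64(328)), (191, np.int64(297), np.int64(324)), (199, np.int64(295), np.int64(327)), (207, np.int64(295), np.int64(328)), (215, np.int64(285), np.int64(339)), (223, np.int64(285), np.int64(339)), (231, np.int64(285), np.int64(339))]
w6 320 [(118, np.int64(307), np.int64(319)), (121, np.int64(307), np.int64(319)), (124, np.int64(307), np.int64(319)), (127, np.int64(307), np.int64(319)), (130, np.int64(307), np.int64(319)), (133, np.int64(307), np.int64(318)), (136, np.int64(307), np.int64(318)), (139, np.int64(307), np.int64(317)), (142, np.int64(307), np.int64(317))]
[(143, np.int64(302), np.int64(320)), (151, np.int64(297), np.int64(324)), (159, np.int64(295), np.int64(326)), (167, np.int64(294), np.int64(327)), (175, np.int64(296), np.int64(326)), (183, np.int64(294), np.int64(328)), (191, np.int64(298), np.int64(325)), (199, np.int64(295), np.int64(327)), (207, np.int64(294), np.int64(327)), (215, np.int64(285), np.int64(339)), (223, np.int64(285), np.int64(339)), (231, np.int64(285), np.int64(339))]
[[152  97  73]
 [153  99  73]
 [177  98  74]
 [254  97  90]
 [254  97  91]
 [254  97  91]
 [248  95  84]
 [152  97  73]
 [153  98  72]
 [157 100  74]]
```

The spout is about 0.9° short of the pointer (pointer column 313, spout 311, 2.2 px/deg), with ring resistance felt. Releasing.

Request:
send_rows --hand 0.6 --pt "0 0 0 0" --pt "0 0 0 0" --pt "0 0 0 0" --pt "0 0 0 0" --pt "0 0 0 0" --pt "0 0 0 0"

```text
time: 20.9
tool_pos: [522.9, 142.9, 99.6]
tcp_rot: [1.308, 1.571, -1.473]
contact_force: [1.1, 0.2, -0.6]
grip_width: 54.9
```

Request:
send_rows --pt "-8 0 0 0" --pt "-15 0 0 0" --pt "-25 0 0 0" --pt "-35 0 0 0" --pt "-35 0 0 0" --pt "0 0 0 0" --pt "0 0 0 0" --pt "0 0 0 0"

```text
time: 21.9
tool_pos: [522.4, 142.8, 216.8]
tcp_rot: [-0.17, 1.569, -2.951]
contact_force: [-0.1, 0.5, 0.5]
grip_width: 55.2
```

```bash
python3 st.py; python3 - <<'E'
from h import *
import pickle
w=cam('wrist');save(w,'w7.png',(230,40,400,260),2.7);pickle.dump(w,open('w7.pkl','wb'))
c=cam('side');save(c,'s7.png',(250,200,370,300),3.3)
a=cv2.imread('pics/w7.png');b=cv2.imread('pics/s7.png');h=max(a.shape[0],b.shape[0])
p=lambda x:cv2.copyMakeBorder(x,0,h-x.shape[0],0,0,0)
m=np.hstack([p(a)[:,:400],p(b)]);print(m.shape);cv2.imwrite('pics/fin.png',m[:600,:800])
E
```

```text
21.9 [522.36 142.78 216.78] [-0.1   0.53  0.53] [ 0.025  0.099 -0.012] 55.22332557452199 spout 20.67230509397588
(594, 796, 3)
```

View pics/fin.png

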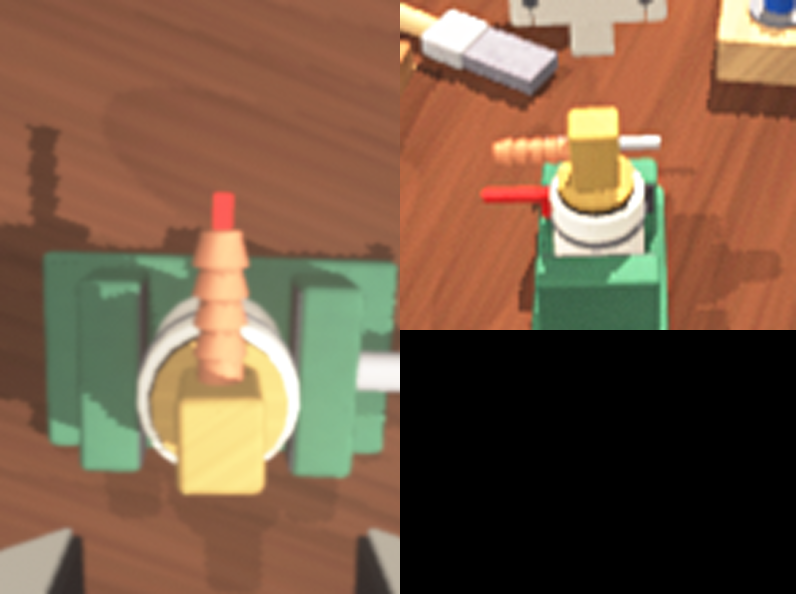

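The spout (column 221) lies over the pointer (223), and the elbow is upright with its collar on the ring. The gripper is clear.

```bash
python3 -c "
from plant import close_job
print(close_job())"
```

```text
the job is handed in; nothing more can be done
None
```

The small brass elbow is screwed into the coupling with its spout along the red pointer, and the gripper let go and backed well clear. I handed the job in at about 22 s of the 58 s allowed.

- **Insertion:** The lugs went into the thread starts at a spout direction of about 82°, on the first try, so I never had to search along the ledges. The collar then touched the rubber ring, with about 3 N of contact.
- **Turning:** I turned it clockwise about 62°, following it down. Forces on the tool stayed within a few newtons.
- **Final position:** The measured tool angle was 20.7° against an estimated pointer direction of about 19.7°. The pictures before and after letting go put the spout 0.9° or so short of the pointer and not past it. The elbow stands upright with its collar on the ring.

**Checks that disagreed or were not made:**
- **Thread start angle:** The wrist camera put the thread start at about 74°, but the lugs entered at 82°. There was light rubbing on the way in.
- **Ring compression:** I did not measure this directly. From the collar's descent it is roughly 1.3 to 1.8 mm.
- **Thread torque:** It was hard to tell from sensor noise, at most 0.08 N m, partly because I was lightly pushing down while turning.

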